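# Run a potted root plug out over the catch tray on the potting board

### The arm

A 6-joint arm with a two-finger parallel gripper is mounted at the origin on a cart in front of the work surface, level with it; the furniture and walls round the work are solid. World frame = base frame: x ahead of the robot, y to its left, z up, the work surface at z = 0. Lengths are in m, angles in rad, forces in N, time in s.
With the tool pointing down it reaches from about 0.275 to 0.825 m from the base axis. Payload 5.2 kg.
Tool frame: the origin (TCP) lies midway between the tips of the shut fingers; the grasp point (between the pads) lies 19 mm behind it; x points along the fingers, y is the direction in which the jaws open and shut, and the axes are right-handed (so a half turn about x gives the same grasp; the last joint's range is limited). The gripper opens to 93 mm and grips with 3 to 60 N. Pads are 15 mm wide; open, the fingers measure 128 mm over their backs; the gripper's body (75 mm by 188 mm) begins 65 mm behind the grasp point.
Start: joints at [1.099, 0.259, 1.535, -0, 1.348, -0.203], TCP at [0.146, 0.53, 0.219] pointing down, gripper open.
Joint ranges: [-3.14, 3.14], [-0.91, 2.08], [0.19, 2.58], [-1.22, 4.36], [0.22, 2.71], [-3.12, 3.12]. Speed limits (rad/s): [2.57, 2.57, 3.14, 3.14, 3.14, 3.14].

### API

Orientations are given as [roll, pitch, yaw] about the fixed x, y, z axes, in that order (R = Rz(yaw) Ry(pitch) Rx(roll)).
In Python, from station import readout, snapshot, calibration, env gives the robot as it stands. The module is installed in compiled form; this text tells all that it offers.
- The arm moves only by the shell command python3 -m handwheel 'ROWS' [OPENING] [FORCE]. ROWS is a JSON object of lists of equal length, an entry for each row: "delta_pos": the shift along the tool's x, y, z in cm, a list of three; "turn": the turn about the tool's x in rad. In form: {"delta_pos": [[tx, ty, tz], ...], "turn": [turn, ...]}. A call has exactly 8 rows; each row shifts and turns the pose as measured when the row begins, along the tool's axes as they then stand; what a row does not reach is not made up. A row lasts 1/10 s, in which the tool goes at most 50 mm and 8.59 degrees, less where a joint would pass 70% of its speed; a pose out of reach is approached as far as the arm can. A call with a gripper value outside its range is refused whole. OPENING is the opening in per cent of the stroke, from 0 (shut) to 100 (fully open), set as the call begins (- or left out, the last holds). The fingers move at their own pace and stop on an object; FORCE is the grip in N (left out, the last holds). Time passes only in rows, so rows that do not move let the fingers close, or fill a call up. It gives the time, the measured TCP pose, the force and the opening at its end, in the units of the state.
- readout.observe(): the state, without advancing time (a new reading comes with each control period).
- snapshot(name): name is "scene" or "top" or "wrist"; returns the picture (420x560x3 uint8, red, green, blue); there is no depth.
- calibration(name): a dict with "fovy" (degrees; the focal length in pixels is half the picture's height over the tangent of half this angle, whatever the lens; pixels are square), "cx", "cy" (the principal point, pixels), "view" (4x4, takes a point from world to camera coordinates). Camera axes: x right, y down, z forward; pixel columns grow to the right and rows downward; lengths in m; the calibration is good to about 2 mm. A picture is of the moment at which its call begins: read the wrist's pose just before it. calibration takes no time and is no camera call; for the wrist camera it gives the pose at the moment of the call.
- env.finish_job(): hands the job in, once; it reports no verdict.
The state is a dict: "t": time; "joint_positions": joint angles; "joint_vel": joint speeds; "effort": joint torques, N m; "eef_pos": TCP position; "ee_rot": TCP orientation; "wrist_force": force on the tool from outside, world axes, zero at the start; "torque": the same for the moment, N m; "opening": opening from 0.0 (shut) to 1.0 (fully open).
Only numpy, scipy, OpenCV 4.12 (cv2) and the standard library are available. Lean on these libraries where they do the work, as an engineer would, in place of code of your own. Each camera call takes 0.05 s, during which the arm holds its last target. There are 200 camera calls.

### The job

Lower the root plug gently, foot first, into the deep clay pot so that it stands upright on the pot's floor, and let go of it. Then slide the potting board, with the pot kept standing in its place on it, outward over the dark green catch tray until the dark blue line on the board is level with the outer edge of the wooden stand; the board would now tip, so finish still holding its tail down with the gripper, board flat on the stand, for a colleague to fill the pot. Do not tip the pot or the board, and leave the other things on the bench alone.

Things in the scene. Friction and masses are not known exactly. Their poses are not given: they have to be found in the camera images.
- stand: low fixed timber stand, 300 long (its y) x 154 x 60 mm to its top. Origin on the bench under the middle of its outer end; its -y axis points outward over the catch tray (roughly to the robot's right), z up. Two cleats (14 wide, 14 high) run along its top on both long sides with a 126 mm channel between them, in which the board lies; cleats and top end flush at the outer edge
- stand_edge (a point): middle of the stand's outer top edge, 60 mm above the bench; axes as the stand's (-y outward)
- board: loose plywood potting board lying in the stand's channel, 380 (its y) x 120 x 18 mm, 0.45 kg. Origin at the middle of its underside; -y points outward like the stand's -y. At the start it overhangs the stand's edge by 30 to 70 mm; at the line it overhangs 210 mm and tips outward unless its tail is held down (about 5 N at the grip)
- board_line (a point): middle of the 4 mm wide dark blue line painted across the board, on its top face, 20 mm from the board's middle towards the tail; axes as the board's
- board_grip (a point): centre of the dark wooden grip bar fixed along the tail of the board: bar 92 long (along the board's y), 26 wide, 26 high, centre 33 mm above the board's top face, 115 mm behind the blue line; can be pinched from above across its 26 mm
- pot: loose deep terracotta pot, 130 mm high, 120 mm over its rim, 82 mm over its foot, 0.3 kg, hollow, walls 5 mm, standing on the outer end of the board 120 mm from the board's middle. Origin at the centre of its underside, z up
- pot_floor (a point): centre of the pot's inner floor, 6 mm above its underside; the inside is 72 mm wide at the floor and 110 mm at the mouth
- pot_rim (a point): centre of the pot's mouth, 130 mm above its underside
- plug_center (a point): centre, half-way up, of the loose brown root plug that stands upright on the bench in front of the stand: tapered, round, 130 mm tall, 43 mm wide at the top, narrower towards its foot, 0.11 kg. z points up along it; its foot is 65 mm below this point
- tray: fixed dark green catch tray on the bench beyond the stand's outer edge, 260 (its y) x 230 x 42 mm, origin at the centre of its underside, axes as the stand's
- scoop: white plastic scoop with a flat handle, 75 x 182 x 58 mm, bystander at the front right; origin at the centre of its underside
- dibber: turned wooden dibber lying behind the stand, 30 x 248 x 30 mm, bystander; origin at the centre of its underside
Not all that is in view belongs to the job. There is more than one size of the part that bears plug_center; the job needs the smaller.

How it is judged:
By the outcome, as a careful person would: the job done as asked, in the order asked, and still so for the second after the job is handed in, while the arm keeps its last pose, push and grip.
It also fails if it takes over 58 s, if anything falls off the work surface, if the arm or the gripper's body presses on something with over 40 N, if the wrist force passes 120 N, or if a joint passes its speed limit or range.

## Working session

There is one attempt and no reset: what is moved stays moved. The work goes in short steps, Python scripts to look and compute and a shell command to move; the robot and the scene stay as the last step left them, time stands still between calls to the robot, and variables do not carry over. Pictures are saved under pics/ and viewed, about 8 in all and at most 12, crops included, and the job is handed in when it is done.

```bash
mkdir -p pics; python3 - <<'E'
from station import readout, snapshot, calibration
import cv2,numpy as np
print(readout.observe())
for n in("scene","top"):
    im=snapshot(n); cv2.imwrite(f"pics/{n}0.png",im[:,:,::-1]); c=calibration(n)
    print(n,c["fovy"],c["cx"],c["cy"],np.array(c["view"]).round(4).tolist())
E
```

```text
{'t': 0.0, 'joint_positions': array([ 1.09920134e+00,  2.59341159e-01,  1.53608989e+00, -1.38156850e-05,
        1.34801253e+00, -2.02819612e-01]), 'joint_vel': array([ 4.71003540e-04,  6.75682000e-06, -1.79868563e-03, -1.21560588e-03,
       -4.08048312e-04,  3.24559831e-04]), 'effort': array([-1.11733402e-04, -4.37302423e+01, -2.84010100e+01,  7.17046531e-02,
        4.11569048e-02, -1.19318956e-04]), 'eef_pos': array([0.14578654, 0.52974717, 0.21781598]), 'ee_rot': array([-1.76633938,  1.56894535, -2.03511169]), 'wrist_force': array([-0.31907224,  0.40558669, -0.10227888]), 'torque': array([ 0.00700927,  0.02025538, -0.00145092]), 'opening': 1.0005688984170287}
scene 56.59959173055822 278.699445836172 215.2814443645745 [[0.7319, -0.6813, 0.0095, -0.391], [-0.4483, -0.492, -0.7463, 0.3927], [0.5131, 0.5419, -0.6656, 0.9274], [0.0, 0.0, 0.0, 1.0]]
top 51.85159750790029 270.25860635760057 205.23488043149626 [[-0.0216, -0.9997, -0.0091, 0.0535], [-0.988, 0.0227, -0.1528, 0.5755], [0.1529, 0.0057, -0.9882, 1.005], [0.0, 0.0, 0.0, 1.0]]
```

View pics/scene0.png

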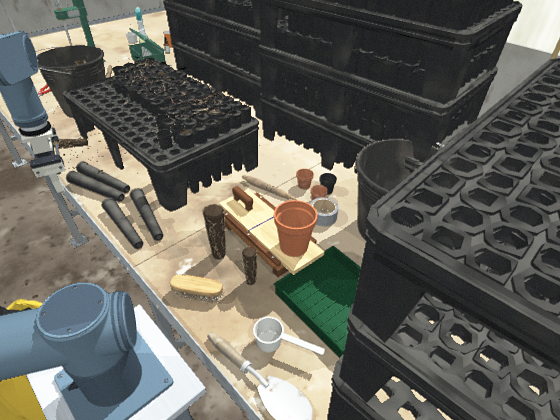

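View pics/top0.png

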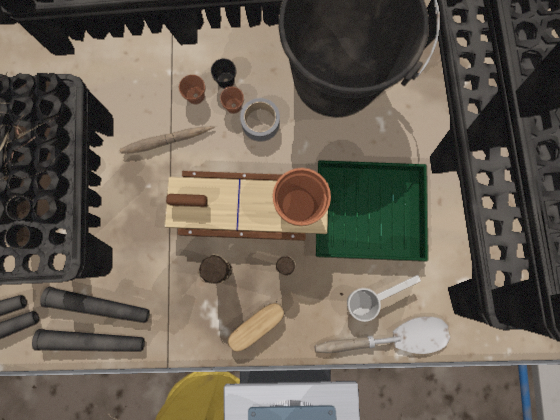

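The scene view shows the small plug at about (250,265), the large one at (214,230) and the pot at (296,228). In the top view the small plug's top is at (285,265), the large one at (215,269), the pot's rim at (302,197), the blue line at x≈239, the stand's edge at x≈305 and the grip at (187,200).

```bash
cat > h.py <<'E'
import cv2,numpy as np
from station import readout,snapshot,calibration
from scipy.spatial.transform import Rotation as Ro
def ray(c,px,z):
    V=np.array(c["view"]);R=V[:3,:3];o=-R.T@V[:3,3]
    f=210/np.tan(np.radians(c["fovy"]/2))
    d=R.T@np.array([(px[0]-c["cx"])/f,(px[1]-c["cy"])/f,1.])
    return o+d*(z-o[2])/d[2]
def proj(c,p):
    V=np.array(c["view"]);q=V[:3,:3]@np.array(p)+V[:3,3];f=210/np.tan(np.radians(c["fovy"]/2))
    return np.array([f*q[0]/q[2]+c["cx"],f*q[1]/q[2]+c["cy"]])
def blob(m,box):
    k=np.zeros_like(m);x0,y0,x1,y1=box;k[y0:y1,x0:x1]=m[y0:y1,x0:x1]
    cs,_=cv2.findContours(k,cv2.RETR_EXTERNAL,cv2.CHAIN_APPROX_NONE)
    return max(cs,key=cv2.contourArea)
def rel(dx):  # world delta (m) -> tool axes (cm)
    s=readout.observe();return (Ro.from_euler('xyz',s["ee_rot"]).as_matrix().T@np.array(dx)*100)
E
python3 - <<'E'
from h import *
im=cv2.cvtColor(cv2.imread("pics/top0.png"),cv2.COLOR_BGR2RGB); c=calibration("top")
hsv=cv2.cvtColor(im,cv2.COLOR_RGB2HSV);H,S,Vv=cv2.split(hsv)
blue=((H>100)&(H<135)&(S>80)).astype(np.uint8)*255
b=blob(blue,(228,170,250,240));r=cv2.minAreaRect(b);print("line",r)
pts=cv2.boxPoints(r);pts=pts[np.argsort(pts[:,1])]
a,e=ray(c,pts[:2].mean(0),.078),ray(c,pts[2:].mean(0),.078);print("line ends",a,e,"len",np.linalg.norm(a-e)); 
terr=((H<14)&(S>90)&(Vv>80)).astype(np.uint8)*255
p=blob(terr,(265,160,335,235));el=cv2.fitEllipse(cv2.convexHull(p));print("rim",el,ray(c,el[0],.208))
dark=((Vv<75)).astype(np.uint8)*255
for n,bx,z in(("small",(270,250,300,282),.13),("big",(190,245,240,292),.17)):
    q=blob(dark,bx);el=cv2.minEnclosingCircle(q);print(n,el,ray(c,el[0],z))
g=blob(((Vv<130)&(H<15)).astype(np.uint8)*255,(160,188,215,212));r=cv2.minAreaRect(g);print("grip",r,ray(c,r[0],.124))
red=((H<15)&(S>90)&(Vv<140)).astype(np.uint8)*255
for bx in((175,165,320,185),(175,228,320,245)):
    q=blob(red,bx);print("cleat",q[:,0].min(0),q[:,0].max(0),cv2.minAreaRect(q))
print(ray(c,(305,238),.074),ray(c,(305,176),.074))
print(Ro.from_euler('xyz',readout.observe()["ee_rot"]).as_matrix().round(3))
V=cv2.resize(im[155:300,155:340],None,fx=4,fy=4,interpolation=cv2.INTER_CUBIC);cv2.imwrite("pics/c1.png",V[:,:,::-1])
E
```

```text
line ((237.0, 219.5), (13.0, 0.0), -90.0)
line ends [0.55468862 0.11893997 0.078     ] [0.52405599 0.11923971 0.078     ] len 0.03063409579822716
rim ((297.32421875, 193.7938995361328), (56.9686279296875, 69.9613265991211), 121.14637756347656) [ 0.57370064 -0.01628738  0.208     ]
small ((285.0, 265.5), 9.394247055053711) [0.42955728 0.01095849 0.13      ]
big ((215.196044921875, 269.4088134765625), 16.206937789916992) [0.42406321 0.15797491 0.17      ]
grip ((186.05111694335938, 199.7220458984375), (40.28778839111328, 11.430859565734863), 2.2906100749969482) [0.58111664 0.22955438 0.124     ]
cleat [182 171] [281 180] ((231.41656494140625, 175.3363037109375), (99.07968139648438, 6.138942718505859), 2.0454084873199463)
cleat [178 228] [305 240] ((241.48324584960938, 233.9193115234375), (127.33818054199219, 7.633895397186279), 2.2906100749969482)
[ 0.49281788 -0.0387414   0.074     ] [ 0.64053176 -0.04374062  0.074     ]
[[-0.001  0.266  0.964]
 [-0.001  0.964 -0.266]
 [-1.    -0.002 -0.   ]]
```

View pics/c1.png

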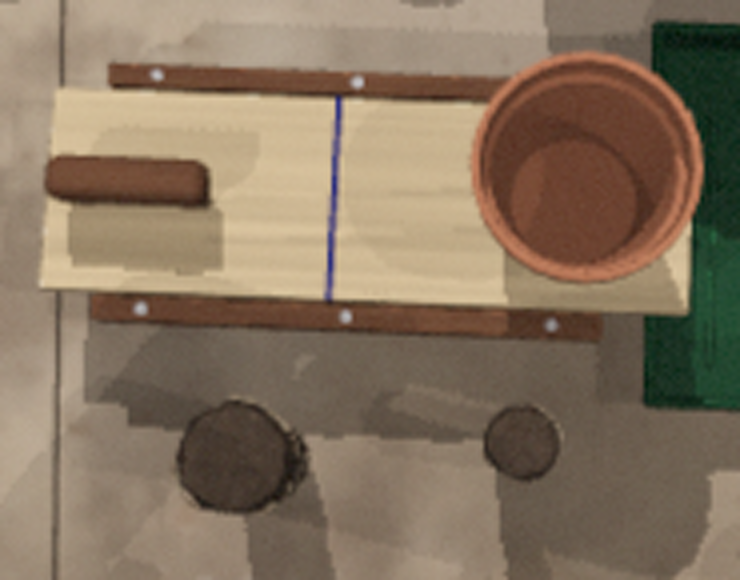

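The crop shows the rim centre at top-view pixel (302,197), the line running from (239.5,179) to (237,230), and the near cleat ending at (305,238). That gives the small plug at (0.430, 0.011) and the pot at about (0.567, -0.025). I'm moving above the plug now.

```bash
python3 -m handwheel '{"delta_pos":[[-4,0,0],[-4,0,0],[0,-4,2.2],[0,-4,2.2],[0,-4,2.2],[0,-4,2.2],[0,-4,2.2],[0,-4,2.2]],"turn":[-0.135,-0.135,0,0,0,0,0,0]}' 80 15
python3 -c "
from h import *
c=calibration('top')
print(ray(c,(302,196.75),.208),ray(c,(239.5,179),.078),ray(c,(237,230),.078))
s=readout.observe();print(rel([.430,.011,s['eef_pos'][2]]-s['eef_pos']),Ro.from_euler('xyz',s['ee_rot']).as_matrix().round(3))"
```

```text
t: 0.9
eef_pos: [0.2816, 0.287, 0.2978]
ee_rot: [-2.071, 1.563, -2.047]
wrist_force: [0.2, 0.9, -0.0]
opening: 0.803
[ 0.56732054 -0.0256785   0.208     ] [0.63602614 0.1122033  0.078     ] [0.51468745 0.11933138 0.078     ]
[  0.13820679 -27.95104849  14.16890916] [[-0.004 -0.024  1.   ]
 [-0.007  1.     0.024]
 [-1.    -0.007 -0.004]]
```

```bash
python3 -m handwheel '{"delta_pos":[[0,-4,2],[0,-4,2],[0,-4,2],[0,-4,2],[0,-4,2],[0,-4,2],[0,-2.5,1.3],[0,0,0]],"turn":[0,0,0,0,0,0,0,0]}'
python3 -c "
from h import *
c=calibration('wrist');im=snapshot('wrist');cv2.imwrite('pics/w1.png',im[:,:,::-1])
print(np.array(c['view']).round(4).tolist(),c['fovy'],c['cx'],c['cy'])
s=readout.observe();print(s['eef_pos'],rel([.430,.011,s['eef_pos'][2]]-s['eef_pos']))
print(proj(c,[.43,.011,.13]),proj(c,[.43,.011,0]))"
```

```text
t: 1.7
eef_pos: [0.4243, 0.0089, 0.2974]
ee_rot: [-2.146, 1.562, -2.129]
wrist_force: [0.3, 0.0, -0.5]
opening: 0.799
[[-0.0179, 0.9998, -0.0066, 0.001], [0.9676, 0.0189, 0.2519, -0.4586], [0.252, -0.0018, -0.9677, 0.3596], [0.0, 0.0, 0.0, 1.0]] 60.89015248141703 282.1678183524622 208.59488610865148
[0.42352144 0.01027154 0.29728732] [-0.00391715  0.0607753   0.64908829]
[285.82741945 198.56676165] [285.49425834 176.25768622]
```

View pics/w1.png

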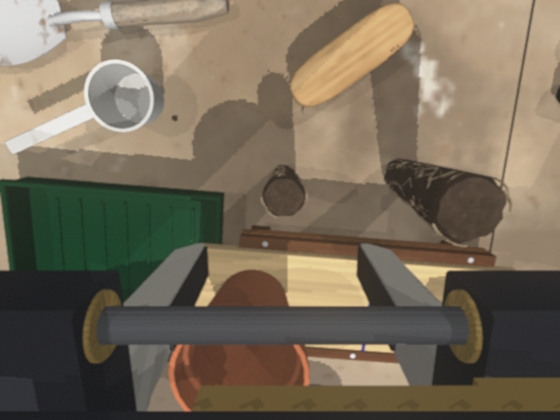

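The wrist view shows the small plug's top at (283.5,196), within 3 px of the prediction. The large plug is clear at (470,215), and the near cleat's outer end is at about (241,240).

```bash
python3 -c "
from h import *
c=calibration('wrist');im=cv2.imread('pics/w1.png')
m=((cv2.cvtColor(im,cv2.COLOR_BGR2GRAY)<85)*255).astype(np.uint8)
q=blob(m,(255,172,312,222));e=cv2.minEnclosingCircle(cv2.convexHull(q));print(e)
p=ray(c,(283.5,196),.13);print(p,ray(c,(262,196),.13),ray(c,(305,196),.13),ray(c,(241,236),.074))
s=readout.observe();print(rel([p[0],p[1],.096]-s['eef_pos']))"
```

```text
((283.5, 192.87208557128906), 23.364471435546875)
[0.42655559 0.01023423 0.13      ] [ 0.42696334 -0.01031549  0.13      ] [0.42614812 0.03076954 0.13      ] [ 0.487059   -0.03758715  0.074     ]
[20.12643103  0.1200982   0.41263575]
```

```bash
python3 -m handwheel '{"delta_pos":[[2,0.1,0.4],[4,0,0],[4,0,0],[4,0,0],[3,0,0],[2,0,0],[1.3,0,0],[0,0,0]],"turn":[0,0,0,0,0,0,0,0]}'
python3 -c "
from h import *
s=readout.observe();print(s['eef_pos'],rel([.428,.0105,.096]-s['eef_pos']))"
```

```text
t: 2.55
eef_pos: [0.4217, 0.0204, 0.0886]
ee_rot: [-2.635, 1.566, -2.609]
wrist_force: [0.2, -0.5, -0.0]
opening: 0.802
[0.42170428 0.02043641 0.08855837] [-0.74435197 -1.01158914  0.60007452]
```

```bash
python3 -m handwheel '{"delta_pos":[[-0.3,-0.5,0.3],[-0.2,-0.3,0.2],[0,0,0],[0,0,0],[0,0,0],[0,0,0],[0,0,0],[0,0,0]],"turn":[0,0,0,0,0,0,0,0]}'
python3 -c "
from h import *
s=readout.observe();print(s['eef_pos'],rel([.428,.0105,.096]-s['eef_pos']), Ro.from_euler('xyz',s['ee_rot']).as_matrix().round(3))"
```

```text
t: 3.35
eef_pos: [0.4293, 0.0132, 0.098]
ee_rot: [-1.077, 1.566, -1.048]
wrist_force: [0.3, -0.0, -0.8]
opening: 0.8
[0.42933077 0.01320411 0.09801361] [ 0.20209293 -0.26578712 -0.14104405] [[ 0.002 -0.028  1.   ]
 [-0.004  1.     0.028]
 [-1.    -0.004  0.002]]
```

```bash
python3 -m handwheel '{"delta_pos":[[0.1,-0.3,-0.1],[0,0,0],[0,0,0],[0,0,0],[0,0,0],[0,0,0],[0,0,0],[0,0,0]],"turn":[0,0,0,0,0,0,0,0]}'
python3 -m handwheel '{"delta_pos":[[0,0,0],[0,0,0],[0,0,0],[0,0,0],[0,0,0],[0,0,0],[0,0,0],[0,0,0]],"turn":[0,0,0,0,0,0,0,0]}' 20 15
python3 -c "
from h import *
s=readout.observe();print(s)"
```

```text
t: 4.15
eef_pos: [0.428, 0.0099, 0.0966]
ee_rot: [-1.256, 1.567, -1.228]
wrist_force: [0.3, -0.2, 0.2]
opening: 0.8
t: 4.95
eef_pos: [0.428, 0.01, 0.0966]
ee_rot: [-1.231, 1.567, -1.203]
wrist_force: [0.6, -0.0, -0.8]
opening: 0.453
{'t': 4.95, 'joint_positions': array([-0.23567067,  0.17068479,  1.98346862, -0.00366366,  0.98533682,
       -1.83245728]), 'joint_vel': array([ 0.00201049,  0.00121268,  0.00066495,  0.00179128, -0.00094042,
       -0.00088009]), 'effort': array([-6.43748368e-03, -3.28972256e+01, -2.27508187e+01, -6.00626506e-02,
        5.48164174e-02,  5.09430356e-04]), 'eef_pos': array([0.4280182 , 0.0100165 , 0.09663794]), 'ee_rot': array([-1.23080878,  1.56708727, -1.20279722]), 'wrist_force': array([ 0.55084899, -0.01840085, -0.80270697]), 'torque': array([0.02486959, 0.01505142, 0.01839116]), 'opening': 0.4527575720361525}
```

```bash
python3 -m handwheel '{"delta_pos":[[-1.5,0,0],[-3,0,0],[-4,0,0],[-4,0,0],[-4,0,0],[-4,0,0],[-2.5,0,0],[-1,0,0]],"turn":[0,0,0,0,0,0,0,0]}'
python3 -m handwheel '{"delta_pos":[[0,0,0],[0,0,0],[0,0,0],[0,0,0],[0,0,0],[0,0,0],[0,0,0],[0,0,0]],"turn":[0,0,0,0,0,0,0,0]}'
python3 -c "
from h import *
c=calibration('wrist');im=snapshot('wrist');cv2.imwrite('pics/w2.png',im[:,:,::-1])
s=readout.observe();print(s['eef_pos'],rel([.567,-.0257,s['eef_pos'][2]]-s['eef_pos']),Ro.from_euler('xyz',s['ee_rot']).as_matrix().round(3))"
```

```text
t: 5.75
eef_pos: [0.4246, 0.0115, 0.3422]
ee_rot: [-3.046, 1.562, -3.018]
wrist_force: [0.5, -1.0, -1.1]
opening: 0.453
t: 6.55
eef_pos: [0.4225, 0.0119, 0.3361]
ee_rot: [3.049, 1.552, 3.076]
wrist_force: [0.3, 0.4, -0.6]
opening: 0.452
[0.42247727 0.0118773  0.33614931] [-0.28004493 -4.15628877 14.33999907] [[-0.019 -0.028  0.999]
 [ 0.001  1.     0.028]
 [-1.     0.002 -0.019]]
```

```bash
python3 -m handwheel '{"delta_pos":[[0,-0.5,1.5],[0,-0.9,3],[0,-1,3.5],[0,-0.9,3],[0,-0.5,2],[0,-0.2,0.8],[0,0,0],[0,0,0]],"turn":[0,0,0,0,0,0,0,0]}'
python3 -c "
from h import *
c=calibration('wrist');im=snapshot('wrist');cv2.imwrite('pics/w3.png',im[:,:,::-1])
s=readout.observe();print(s['eef_pos'],rel([.567,-.0257,s['eef_pos'][2]]-s['eef_pos']),Ro.from_euler('xyz',s['ee_rot']).as_matrix().round(3))
c=calibration('scene');im=snapshot('scene');im=cv2.resize(im[150:300,180:380],None,fx=4,fy=4);cv2.imwrite('pics/s3.png',im[:,:,::-1])"
```

```text
t: 7.4
eef_pos: [0.572, -0.0276, 0.332]
ee_rot: [3.097, 1.555, 3.124]
wrist_force: [-0.2, 0.1, -1.1]
opening: 0.448
[ 0.57174244 -0.02749059  0.3321194 ] [ 0.00770383  0.19199119 -0.46909477] [[-0.016 -0.027  0.999]
 [ 0.     1.     0.027]
 [-1.     0.001 -0.016]]
```

View pics/w3.png

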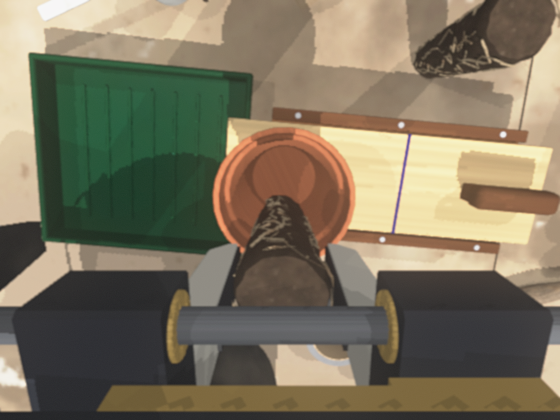

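View pics/s3.png

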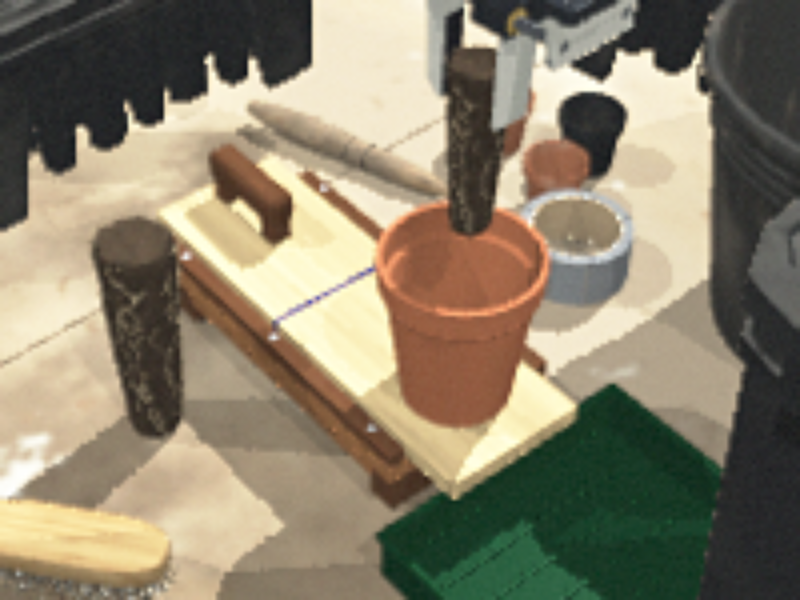

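The wrist view shows the rim centre at about (284.5,191), the plug's foot at about (280,200) over the mouth, and the line from (409,135) to (394,232). The scene view shows the plug hanging upright above the pot.

```bash
python3 -c "
from h import *
c=calibration('wrist');s=readout.observe()
im=cv2.imread('pics/w3.png');H,S,V=cv2.split(cv2.cvtColor(im,cv2.COLOR_BGR2HSV))
m=((H<14)&(S>100)&(V>70)).astype(np.uint8)*255
q=blob(m,(200,120,356,235));h=cv2.convexHull(q)[:,0].astype(float);h=h[(h[:,1]<225)]
P=np.array([ray(c,p,.208)[:2] for p in h])
A=np.c_[2*P,np.ones(len(P))];x=np.linalg.lstsq(A,(P**2).sum(1),rcond=None)[0];print('rim',x[:2],'r',np.sqrt(x[2]+x[0]**2+x[1]**2))
print('foot',ray(c,(280,200),.2355),'line',ray(c,(409.5,135),.078),ray(c,(394,232),.078),'edge',ray(c,(273,113),.074),'tcp',s['eef_pos'])
for p in [(.567,-.0257)]+[tuple(x[:2])]: print(p,rel([p[0],p[1],s['eef_pos'][2]]-s['eef_pos']))
"
```

```text
rim [ 0.56717214 -0.02660667] r 0.059589894264551975
foot [ 0.5611303  -0.02959422  0.2355    ] line [0.51525587 0.11834743 0.078     ] [0.63298754 0.11251836 0.078     ] edge [ 0.49493931 -0.04009462  0.074     ] tcp [ 0.57153349 -0.02740027  0.3324639 ]
(0.567, -0.0257) [ 0.00713658  0.18239201 -0.44846072]
(np.float64(0.5671721356436563), np.float64(-0.026606670854619707)) [ 0.00684964  0.09128709 -0.43374204]
```

```bash
python3 -m handwheel '{"delta_pos":[[0,0.1,-0.4],[1,0,0],[2,0,0],[2,0,0],[2,0,0],[1,0,0],[0,0,0],[0,0,0]],"turn":[0,0,0,0,0,0,0,0]}'
python3 -c "
from h import *
s=readout.observe();print(s['eef_pos'],s['wrist_force'],rel([.567,-.026,.186]-s['eef_pos']),Ro.from_euler('xyz',s['ee_rot']).as_matrix().round(3))"
```

```text
t: 8.3
eef_pos: [0.5621, -0.0247, 0.2518]
ee_rot: [-3.064, 1.56, -3.035]
wrist_force: [0.0, -0.9, -0.9]
opening: 0.448
[ 0.56213302 -0.02469362  0.25175258] [ 2.87747445e-04 -9.23248044e-01 -9.09772927e-01] [ 6.57000398 -0.13935245  0.55099333] [[-0.01  -0.029  1.   ]
 [-0.001  1.     0.029]
 [-1.    -0.001 -0.01 ]]
```

```bash
python3 -m handwheel '{"delta_pos":[[0,-0.1,0.4],[1,0,0.1],[1.5,0,0],[1.5,0,0],[1,0,0],[0.6,0,0],[0.3,0,0],[0,0,0]],"turn":[0,0,0,0,0,0,0,0]}'
python3 -c "
from h import *
s=readout.observe();print(s['eef_pos'],s['wrist_force'],rel([.567,-.026,.1806]-s['eef_pos']),Ro.from_euler('xyz',s['ee_rot']).as_matrix().round(3))"
```

```text
t: 9.1
eef_pos: [0.5707, -0.0265, 0.1932]
ee_rot: [-2.04, 1.567, -2.011]
wrist_force: [0.5, -0.2, -0.3]
opening: 0.45
[ 0.57065331 -0.02654122  0.19317741] [ 0.47831639 -0.23275601 -0.25835097] [ 1.25811     0.06860435 -0.36160936] [[-0.002 -0.029  1.   ]
 [-0.003  1.     0.029]
 [-1.    -0.003 -0.002]]
```

```bash
python3 -m handwheel '{"delta_pos":[[0.2,0,-0.3],[0.2,0,0],[0.2,0,0],[0.15,0,0],[0.15,0,0],[0.1,0,0],[0,0,0],[0,0,0]],"turn":[0,0,0,0,0,0,0,0]}'
python3 -c "
from h import *
s=readout.observe();print(s['eef_pos'],s['wrist_force'],rel([.567,-.026,.1806]-s['eef_pos']))"
```

```text
t: 9.9
eef_pos: [0.5685, -0.027, 0.1843]
ee_rot: [-1.13, 1.566, -1.101]
wrist_force: [-0.5, -0.8, -1.0]
opening: 0.448
[ 0.56854417 -0.02697446  0.18431487] [-0.5307861  -0.7920336  -0.95493342] [ 0.37075754  0.10341966 -0.15227045]
```

```bash
python3 -m handwheel '{"delta_pos":[[0.1,0,-0.1],[0.1,0,0],[0.1,0,0],[0.05,0,0],[0.05,0,0],[0.05,0,0],[0,0,0],[0,0,0]],"turn":[0,0,0,0,0,0,0,0]}'
python3 -c "
from h import *
s=readout.observe();print(s['eef_pos'],s['wrist_force'],rel([.567,-.026,.1806]-s['eef_pos']))"
```

```text
t: 10.7
eef_pos: [0.5682, -0.0271, 0.1807]
ee_rot: [-0.825, 1.564, -0.796]
wrist_force: [0.3, 0.0, 0.1]
opening: 0.451
[ 0.56823129 -0.02711131  0.18068297] [0.27195046 0.00038823 0.06728439] [ 0.00724028  0.11468013 -0.11989908]
```

```bash
python3 -m handwheel '{"delta_pos":[[0.05,0,0],[0.05,0,0],[0.05,0,0],[0.05,0,0],[0,0,0],[0,0,0],[0,0,0],[0,0,0]],"turn":[0,0,0,0,0,0,0,0]}'
python3 -c "
from h import *
s=readout.observe();print(s['eef_pos'],s['wrist_force'],Ro.from_euler('xyz',s['ee_rot']).as_matrix().round(3)[:,0])"
```

```text
t: 11.5
eef_pos: [0.5693, -0.0272, 0.1806]
ee_rot: [-0.6, 1.561, -0.571]
wrist_force: [-0.9, 0.5, 3.4]
opening: 0.453
[ 0.56927429 -0.02716     0.18063675] [-0.88333248  0.46110933  3.35138284] [ 0.008 -0.005 -1.   ]
```

The plug is on the floor, with a 3.4 N reaction. Releasing.

```bash
python3 -m handwheel '{"delta_pos":[[0,0,0],[0,0,0],[0,0,0],[0,0,0],[0,0,0],[0,0,0],[0,0,0],[0,0,0]],"turn":[0,0,0,0,0,0,0,0]}' 62 15
python3 -m handwheel '{"delta_pos":[[-0.5,0,0],[-1,0,0],[-1.5,0,0],[-2,0,0],[-3,0,0],[-3,0,0],[-2,0,0],[0,0,0]],"turn":[0,0,0,0,0,0,0,0]}'
python3 -c "
from h import *
im=snapshot('wrist');cv2.imwrite('pics/w4.png',im[:,:,::-1]);i2=snapshot('scene');i2=cv2.resize(i2[150:300,180:380],(560,420))
cv2.imwrite('pics/b4.png',np.hstack([cv2.resize(im,(400,300)),cv2.resize(i2,(400,300))])[:,:,::-1])
s=readout.observe();print(s['eef_pos'],s['wrist_force'],s['joint_positions'],Ro.from_euler('xyz',s['ee_rot']).as_matrix().round(3))"
```

```text
t: 12.3
eef_pos: [0.5683, -0.0272, 0.1785]
ee_rot: [-0.833, 1.564, -0.804]
wrist_force: [-0.8, 0.4, 0.7]
opening: 0.621
t: 13.1
eef_pos: [0.5675, -0.0265, 0.3185]
ee_rot: [-0.665, 1.562, -0.636]
wrist_force: [-0.5, 0.6, -0.1]
opening: 0.621
[ 0.56635514 -0.02619065  0.31513475] [ 0.49134851  0.76334178 -0.23311786] [-0.24067873  0.24376612  1.32260098 -0.0033754   1.57214848 -1.84041369] [[ 0.002 -0.029  1.   ]
 [-0.004  1.     0.029]
 [-1.    -0.004  0.002]]
```

View pics/b4.png

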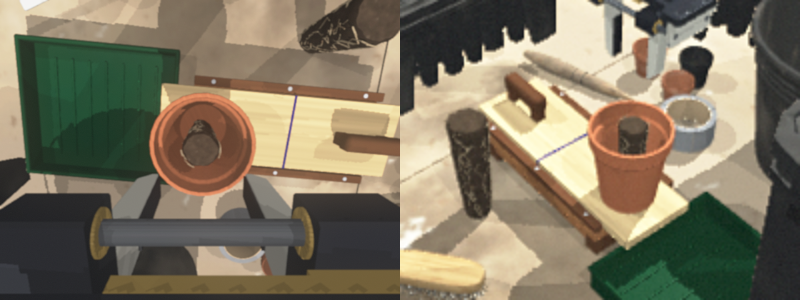

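The plug stands in the pot and the gripper is clear. Moving to the grip bar and turning 95° clockwise.

```bash
python3 -m handwheel '{"delta_pos":[[0,3,0],[0,4.5,0.5],[0,4.5,0.5],[0,4.5,0.5],[0,4.5,0.5],[0,3,0],[0,1,0],[0,0,0]],"turn":[0,0,0,0,0,0,0,0.14]}'
python3 -m handwheel '{"delta_pos":[[0,0,0],[0,0,0],[0,0,0],[0,0,0],[0,0,0],[0,0,0],[0,0,0],[0,0,0]],"turn":[0.145,0.145,0.145,0.145,0.145,0.145,0.145,0.145]}'
python3 -m handwheel '{"delta_pos":[[0,0,0],[0,0,0],[0,0,0],[0,0,0],[0,0,0],[0,0,0],[0,0,0],[0,0,0]],"turn":[0.14,0.14,0,0,0,0,0,0]}' 70
python3 -c "
from h import *
s=readout.observe();R=Ro.from_euler('xyz',s['ee_rot']).as_matrix();print(s['eef_pos'],s['wrist_force'],s['joint_positions'],R.round(3), 'turn needed',np.arctan2(R[1,1],R[0,1])+0.0587)
c=calibration('wrist');im=snapshot('wrist');cv2.imwrite('pics/w5.png',im[:,:,::-1])
for p in([.581,.23,.124],[.581,.276,.124],[.575,.1155,.078]):print(proj(c,p))
print(rel([.581,.23,s['eef_pos'][2]]-s['eef_pos']))
"
```

```text
t: 14.0
eef_pos: [0.5747, 0.2312, 0.298]
ee_rot: [-2.717, 1.548, -2.835]
wrist_force: [0.3, 0.4, -0.1]
opening: 0.621
t: 14.8
eef_pos: [0.5706, 0.2236, 0.2853]
ee_rot: [-1.479, 1.526, -2.798]
wrist_force: [1.0, -0.1, 0.3]
opening: 0.617
t: 15.6
eef_pos: [0.5688, 0.2182, 0.279]
ee_rot: [-1.188, 1.514, -2.794]
wrist_force: [0.4, 0.1, 0.3]
opening: 0.702
[0.56882195 0.2181501  0.27895724] [0.44399755 0.0662275  0.3066906 ] [ 0.18878941  0.3762283   1.22586108 -0.00893478  1.59541157  0.22448405] [[-0.053  0.998 -0.035]
 [-0.019 -0.036 -0.999]
 [-0.998 -0.052  0.021]] turn needed 0.022479064458601997
[305.28209142 176.77517228]
[304.30439352 124.59729676]
[301.39758715 270.13411426]
[-0.08756248  1.17233651 -1.22687034]
```

View pics/w5.png

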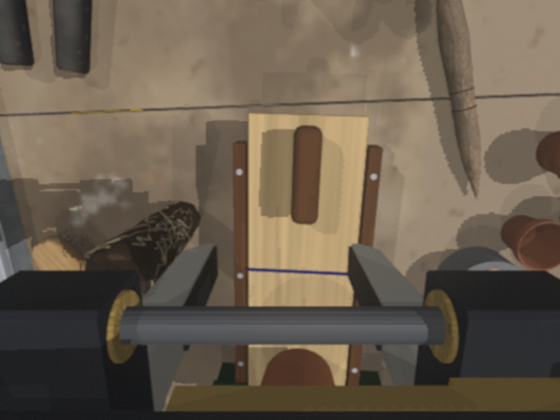

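The wrist view shows the bar centred at (307,175), about 1 mm from the prediction, with the line at y≈271. Descending in two steps.

```bash
python3 -m handwheel '{"delta_pos":[[0,0.8,-0.6],[1.5,0.7,-0.6],[2.5,0.3,-0.2],[2.5,0.2,0],[2.5,0,0],[1.5,0,0],[0,0,0],[0,0,0]],"turn":[0.02,0,0,0,0,0,0,0]}'
python3 -c "
from h import *
s=readout.observe();R=Ro.from_euler('xyz',s['ee_rot']).as_matrix();print(s['eef_pos'],s['wrist_force'],R.round(3), 'turn needed',np.arctan2(R[1,1],R[0,1])+0.0587)
print(rel([.5815,.231,.092]-s['eef_pos']))
"
```

```text
t: 16.45
eef_pos: [0.5871, 0.2331, 0.1627]
ee_rot: [-1.182, 1.513, -2.808]
wrist_force: [0.3, 0.7, 0.5]
opening: 0.7
[0.58713479 0.23311816 0.16274915] [0.29090963 0.7349177  0.49485494] [[-0.054  0.997 -0.055]
 [-0.019 -0.056 -0.998]
 [-0.998 -0.053  0.022]] turn needed 0.0023807231691366296
[ 7.09776557 -0.17503253  0.08877533]
```

```bash
python3 -m handwheel '{"delta_pos":[[1,-0.1,0],[2,0,0],[2,0,0],[1.2,0,0],[0.6,0,0],[0,0,0],[0,0,0],[0,0,0]],"turn":[0,0,0,0,0,0,0,0]}'
python3 -c "
from h import *
s=readout.observe();R=Ro.from_euler('xyz',s['ee_rot']).as_matrix();print(s['eef_pos'],s['wrist_force'],R.round(3), 'turn needed',np.arctan2(R[1,1],R[0,1])+0.0587)
print(rel([.5815,.231,.092]-s['eef_pos']))
"
```

```text
t: 17.25
eef_pos: [0.5869, 0.2335, 0.0966]
ee_rot: [-1.155, 1.525, -2.781]
wrist_force: [0.7, -0.9, 0.8]
opening: 0.7
[0.58686129 0.23351116 0.09658254] [ 0.68411473 -0.85277855  0.83846116] [[-0.043  0.998 -0.055]
 [-0.016 -0.056 -0.998]
 [-0.999 -0.042  0.019]] turn needed 0.0028807055067952905
[ 0.48498128 -0.50149405  0.27163638]
```

```bash
python3 -m handwheel '{"delta_pos":[[0.2,-0.3,0.1],[0.2,-0.3,0.1],[0.1,0,0],[0,0,0],[0,0,0],[0,0,0],[0,0,0],[0,0,0]],"turn":[0,0,0,0,0,0,0,0]}'
python3 -m handwheel '{"delta_pos":[[0,0,0],[0,0,0],[0,0,0],[0,0,0],[0,0,0],[0,0,0],[0,0,0],[0,0,0]],"turn":[0,0,0,0,0,0,0,0]}' 10 8
python3 -c "
from h import *
s=readout.observe();R=Ro.from_euler('xyz',s['ee_rot']).as_matrix();print(s['eef_pos'],s['wrist_force'],s['torque'],R.round(3), 'turn needed',np.arctan2(R[1,1],R[0,1])+0.0587)
"
```

```text
t: 18.05
eef_pos: [0.5813, 0.2319, 0.0937]
ee_rot: [-1.14, 1.529, -2.766]
wrist_force: [0.3, -0.9, -0.0]
opening: 0.698
t: 18.85
eef_pos: [0.5814, 0.2319, 0.0936]
ee_rot: [-1.138, 1.529, -2.764]
wrist_force: [-0.4, -1.2, -0.5]
opening: 0.289
[0.58137775 0.2319194  0.093629  ] [-0.3622653  -1.15585828 -0.48694913] [-0.07385408 -0.07273053  0.03926504] [[-0.039  0.998 -0.055]
 [-0.016 -0.056 -0.998]
 [-0.999 -0.038  0.018]] turn needed 0.0030250163763775595
```

```bash
python3 -m handwheel '{"delta_pos":[[0,0,0],[0,0,0],[0,0,0],[0.02,0,0.2],[0.02,0,0.4],[0.02,0,0.5],[0.02,0,0.5],[0.02,0,0.5]],"turn":[0,0,0,0,0,0,0,0]}' 10 20
python3 -c "
from h import *
s=readout.observe();R=Ro.from_euler('xyz',s['ee_rot']).as_matrix();print(s['eef_pos'],s['wrist_force'],s['torque'],R.round(3))
i2=snapshot('scene');im=cv2.resize(i2[130:300,180:380],None,fx=2.5,fy=2.5);w=snapshot('wrist');cv2.imwrite('pics/b6.png',np.hstack([cv2.resize(w,(400,300)),cv2.resize(i2[150:300,180:380],(400,300))])[:,:,::-1])
"
```

```text
t: 19.65
eef_pos: [0.5807, 0.2131, 0.0937]
ee_rot: [-1.24, 1.533, -2.864]
wrist_force: [0.1, 5.5, 0.4]
opening: 0.286
[0.58068926 0.21313345 0.09366304] [0.1380933  5.54981159 0.41857274] [ 0.59302131 -0.29618432  0.05208882] [[-0.036  0.998 -0.054]
 [-0.01  -0.054 -0.998]
 [-0.999 -0.036  0.012]]
```

View pics/b6.png

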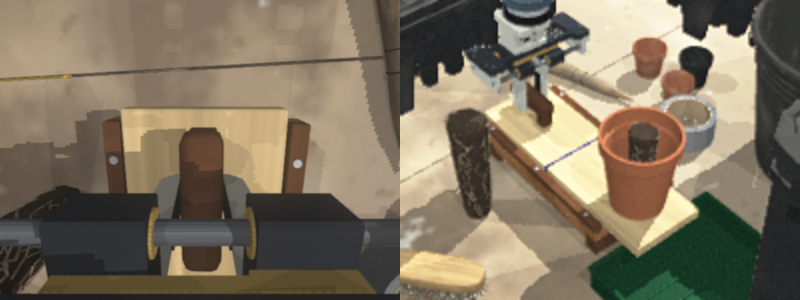

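The scene half shows the board following flat and the pot and plug upright. The wrist half shows the bar held centrally between the pads. Continuing to slide.

```bash
python3 -m handwheel '{"delta_pos":[[0.01,0,0.4],[0.01,0,0.6],[0.01,0,0.7],[0.01,0,0.7],[0.01,0,0.7],[0.01,0,0.7],[0.01,0,0.7],[0.01,0,0.7]],"turn":[0,0,0,0,0,0,0,0]}'
python3 -c "
from h import *
s=readout.observe();R=Ro.from_euler('xyz',s['ee_rot']).as_matrix();print(s['eef_pos'],s['wrist_force'],s['torque'],R.round(3))
"
```

```text
t: 20.55
eef_pos: [0.5777, 0.1563, 0.0937]
ee_rot: [-1.229, 1.533, -2.854]
wrist_force: [0.1, 4.4, 0.6]
opening: 0.287
[0.57767234 0.15634332 0.09365381] [0.07076585 4.35433031 0.58856626] [ 0.62947214 -0.26809872  0.0617835 ] [[-0.036  0.998 -0.054]
 [-0.011 -0.055 -0.998]
 [-0.999 -0.036  0.013]]
```

```bash
python3 -m handwheel '{"delta_pos":[[0.02,0,0.5],[0.02,0,0.7],[0.02,0,0.7],[0.02,0,0.7],[0.02,0,0.7],[0.02,0,0.6],[0.02,0,0.4],[0.02,0,0.2]],"turn":[0,0,0,0,0,0,0,0]}' 10 30
python3 - <<'E'
from h import *
s=readout.observe();R=Ro.from_euler('xyz',s['ee_rot']).as_matrix();print(s['eef_pos'],s['wrist_force'],s['torque'],R.round(3))
im=snapshot('top');cv2.imwrite('pics/t7.png',im[:,:,::-1]);c=calibration('top')
w=snapshot('scene')
a=cv2.resize(im[150:270,190:390],(800,480),interpolation=cv2.INTER_CUBIC);cv2.imwrite('pics/t7c.png',a[:,:,::-1])
H,S,V=cv2.split(cv2.cvtColor(im,cv2.COLOR_RGB2HSV));m=((H>105)&(H<135)&(S>90)).astype(np.uint8)*255
ys,xs=np.nonzero(m[170:250,235:335]);print(len(xs),xs.mean()+235 if len(xs) else 0,ys.mean()+170 if len(xs) else 0,xs.min()+235,xs.max()+235,ys.min()+170,ys.max()+170)
cv2.imwrite('pics/s7.png',w[:,:,::-1])
E
```

```text
t: 21.35
eef_pos: [0.5759, 0.1074, 0.094]
ee_rot: [-1.244, 1.536, -2.871]
wrist_force: [0.9, 5.6, 3.3]
opening: 0.284
[0.57585895 0.10737111 0.09399868] [0.92979713 5.57466426 3.30837354] [ 0.85971306 -0.19554914 -0.02258387] [[-0.034  0.998 -0.055]
 [-0.009 -0.056 -0.998]
 [-0.999 -0.033  0.011]]
33 290.7878787878788 205.33333333333334 290 291 187 230
```

View pics/t7c.png

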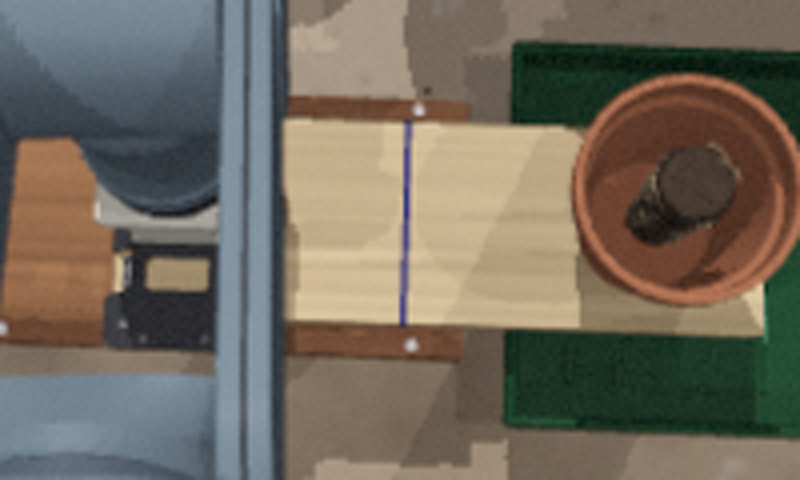

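The top crop shows the line from (292,180.5) to (290.8,231.5) and the cleat ends at (307,177.5) and (305.5,235.5). The board is flat and the pot upright.

```bash
python3 - <<'E'
from h import *
c=calibration('top');im=cv2.imread('pics/t7.png')
g=cv2.cvtColor(im,cv2.COLOR_BGR2GRAY).astype(float);bl=im[:,:,0].astype(float)-im[:,:,2]
L=[]
for y in range(182,231):
    r=bl[y,284:298];r=r-np.median(r);r[r<15]=0
    if r.sum()>0: L.append(ray(c,((r*np.arange(284,298)).sum()/r.sum(),y),.078)[:2])
L=np.array(L)
E=[]
for ys in((175,180),(232,239)):
    for y in range(*ys):
        d=im[y,298:314].astype(float);s=d[:,2]-d[:,0]   # red-blue: cleat is red-brown
        print(y,s.astype(int).tolist())
u=np.array([-.0587,-.998])
print('line s',(L@u).mean(),(L@u).std(),len(L))
for p in((307,177.5),(305.5,235.5)):e=ray(c,p,.074);print('edge',e,e[:2]@u)
E
```

```text
175 [53, 50, 54, 52, 55, 44, 43, 46, 40, 26, 21, 24, 24, 24, 23, 24]
176 [60, 59, 58, 59, 60, 58, 60, 61, 52, 31, 23, 24, 23, 24, 25, 24]
177 [58, 58, 58, 59, 59, 58, 58, 59, 53, 31, 25, 23, 26, 24, 23, 24]
178 [62, 61, 60, 61, 57, 63, 59, 59, 52, 27, 24, 25, 23, 23, 25, 24]
179 [61, 60, 63, 61, 60, 63, 59, 58, 49, 27, 25, 23, 24, 24, 23, 21]
232 [54, 50, 51, 55, 52, 52, 51, 40, 32, 27, 29, 29, 29, 30, 25, 27]
233 [51, 49, 49, 59, 57, 57, 55, 41, 30, 26, 25, 26, 25, 27, 25, 30]
234 [61, 57, 54, 55, 55, 55, 59, 51, 28, 27, 25, 27, 28, 26, 26, 26]
235 [60, 57, 51, 55, 54, 54, 55, 52, 27, 28, 28, 26, 26, 25, 26, 27]
236 [58, 54, 51, 56, 52, 54, 56, 52, 27, 27, 25, 24, 26, 25, 26, 23]
237 [56, 56, 54, 55, 53, 55, 55, 47, 25, 26, 25, 26, 25, 25, 28, 25]
238 [53, 55, 51, 54, 55, 55, 50, 40, 27, 28, 27, 26, 26, 28, 27, 24]
line s -0.025242568242749015 0.0002545714808708325 49
edge [ 0.63676781 -0.04837623  0.074     ] 0.010901209368082573
edge [ 0.49862271 -0.04010421  0.074     ] 0.010754848959177275
```

```bash
python3 -m handwheel '{"delta_pos":[[0.02,0,0.4],[0.02,0,0.5],[0.02,0,0.5],[0.02,0,0.5],[0.02,0,0.4],[0.02,0,0.3],[0.02,0,0.2],[0.02,0,0]],"turn":[0,0,0,0,0,0,0,0]}' 10 35
cat > chk.py <<'E'
from h import *
import sys
s=readout.observe();R=Ro.from_euler('xyz',s['ee_rot']).as_matrix();print(s['t'],s['eef_pos'],s['wrist_force'],s['torque'],R[:,0].round(3))
im=snapshot('top')[:,:,::-1];cv2.imwrite(f'pics/{sys.argv[1]}.png',im);sc=snapshot('scene')[:,:,::-1];c=calibration('top')
bl=im[:,:,0].astype(float)-im[:,:,2];u=np.array([-.0587,-.998]);L=[]
for y in range(184,231):
    r=bl[y,294:318];r=r-np.median(r);r[r<15]=0
    if r.sum()>0: L.append(ray(c,((r*np.arange(294,318)).sum()/r.sum(),y),.078)[:2]@u)
print('to go mm',1000*(.0103-np.array(L).mean()),np.std(L)*1000,len(L))
a=cv2.resize(im[150:270,230:390],(400,300),interpolation=cv2.INTER_CUBIC);b=cv2.resize(sc[150:300,200:400],(400,300),interpolation=cv2.INTER_CUBIC)
cv2.imwrite(f'pics/{sys.argv[1]}c.png',np.hstack([a,b]))
E
python3 chk.py t8
```

```text
t: 22.25
eef_pos: [0.5754, 0.0829, 0.0954]
ee_rot: [-1.374, 1.541, -2.999]
wrist_force: [0.5, 1.6, 4.3]
opening: 0.28
22.25 [0.57541905 0.08293428 0.09544387] [0.53168441 1.59748209 4.26006086] [ 0.20452309 -0.03062156  0.00501041] [-0.03  -0.004 -1.   ]
to go mm 11.356214741469506 0.22791701150240187 47
```

```bash
python3 -m handwheel '{"delta_pos":[[0.08,0,0],[0.08,0,0],[0.08,0,0],[0.08,0,0],[0.08,0,0],[0.08,0,0],[0.08,0,0],[0.08,0,0]],"turn":[0,0,0,0,0,0,0,0]}' 10 40
python3 chk.py t9
```

```text
t: 23.15
eef_pos: [0.5755, 0.0837, 0.0936]
ee_rot: [-1.33, 1.543, -2.955]
wrist_force: [-1.1, 3.9, 10.0]
opening: 0.28
23.15 [0.57553525 0.08365171 0.09355564] [-1.08455338  3.87397597 10.01309463] [ 0.38786589  0.22393225 -0.14350303] [-0.027 -0.005 -1.   ]
to go mm 11.646612882938484 0.21756644467405017 47
```

View pics/t9c.png

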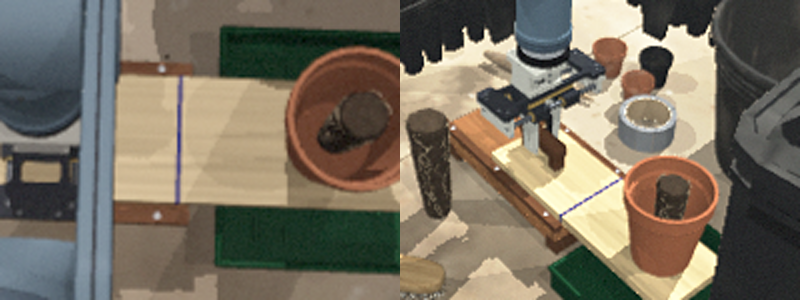

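The line at top-crop x≈180 is still about 11.6 mm short of the cleat ends at x≈190. TCP height is back to 93.6 mm, so the board is flat, with 10 N down, and the pot and plug are upright.

```bash
python3 -m handwheel '{"delta_pos":[[0.07,0,0.2],[0.07,0,0.3],[0.07,0,0.3],[0.07,0,0.2],[0.07,0,0.15],[0.07,0,0.1],[0.07,0,0.05],[0.07,0,0]],"turn":[0,0,0,0,0,0,0,0]}'
python3 chk.py t10
```

```text
t: 24.05
eef_pos: [0.576, 0.079, 0.0942]
ee_rot: [-1.802, 1.55, 2.857]
wrist_force: [-1.1, 2.7, 7.5]
opening: 0.274
24.05 [0.57596943 0.07895833 0.09417682] [-1.14391918  2.67063941  7.48505003] [ 0.10445745  0.1105631  -0.07990779] [-0.02   0.006 -1.   ]
to go mm 7.076740298823802 0.225341363690979 47
```

```bash
python3 -m handwheel '{"delta_pos":[[0.09,0,0.25],[0.09,0,0.3],[0.09,0,0.3],[0.09,0,0.25],[0.09,0,0.1],[0.09,0,0],[0.09,0,0],[0.09,0,0]],"turn":[0,0,0,0,0,0,0,0]}'
python3 chk.py t11
```

```text
t: 24.95
eef_pos: [0.5757, 0.0749, 0.0941]
ee_rot: [-2.341, 1.549, 2.319]
wrist_force: [-2.2, 3.9, 9.3]
opening: 0.278
24.95 [0.57574771 0.07489913 0.0941499 ] [-2.23623403  3.94891344  9.33406965] [ 0.24757168  0.12612166 -0.14209275] [-0.014  0.016 -1.   ]
to go mm 2.940025584019485 0.20163351971426724 47
```

```bash
python3 -m handwheel '{"delta_pos":[[0.09,0,0.25],[0.09,0,0.3],[0.09,0,0.25],[0.09,0,0.1],[0.09,0,0.05],[0.09,0,0],[0.09,0,0],[0.09,0,0]],"turn":[0,0,0,0,0,0,0,0]}'
python3 chk.py t12
```

```text
t: 25.85
eef_pos: [0.5756, 0.0722, 0.0946]
ee_rot: [-2.733, 1.546, 1.928]
wrist_force: [-1.8, 4.2, 8.9]
opening: 0.279
25.85 [0.57561015 0.07219085 0.0946271 ] [-1.84948114  4.15733751  8.87856169] [ 0.23757295  0.15565296 -0.17797859] [-0.009  0.023 -1.   ]
to go mm 0.36058894684291853 0.2119818077835107 47
```

View pics/t12c.png

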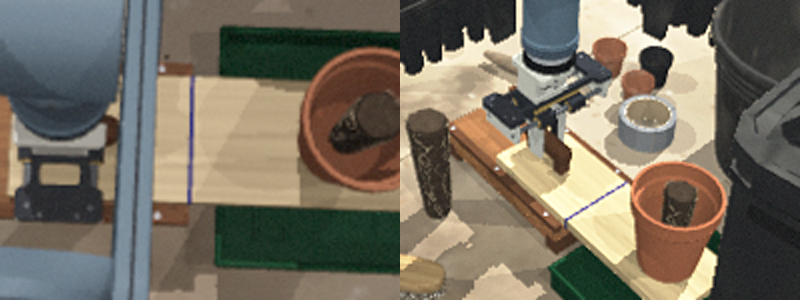

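Line within 0.4 mm. TCP is 1 mm higher than when the board was flat, so I'm pressing a bit more firmly to be sure the tail is down.

```bash
python3 -m handwheel '{"delta_pos":[[0.15,0,0.05],[0.15,0,0.05],[0.15,0,0.05],[0.15,0,0.05],[0.15,0,0.05],[0.15,0,0.05],[0.15,0,0.05],[0.15,0,0.05]],"turn":[0,0,0,0,0,0,0,0]}'
python3 chk.py t13
```

```text
t: 26.75
eef_pos: [0.5757, 0.0727, 0.0932]
ee_rot: [-3.005, 1.544, 1.657]
wrist_force: [-3.1, 5.4, 15.1]
opening: 0.28
26.75 [0.57571728 0.07269158 0.09324011] [-3.10333804  5.38619868 15.14886461] [ 0.48966432  0.61620878 -0.13315171] [-0.002  0.027 -1.   ]
to go mm 0.5236032435276747 0.2172808295753611 47
```

```bash
python3 -m handwheel '{"delta_pos":[[0.15,0,0.1],[0.15,0,0.1],[0.15,0,0.1],[0.15,0,0.05],[0.15,0,0.05],[0.15,0,0.05],[0.15,0,0.05],[0.15,0,0.05]],"turn":[0,0,0,0,0,0,0,0]}'
python3 chk.py t14
```

```text
t: 27.65
eef_pos: [0.5759, 0.0728, 0.0932]
ee_rot: [3.065, 1.539, 1.444]
wrist_force: [-2.2, 4.7, 13.4]
opening: 0.275
27.65 [0.57586075 0.07275999 0.09322665] [-2.17077735  4.66098115 13.43138105] [ 0.44299215  0.87748389 -0.19443318] [ 0.004  0.031 -0.999]
to go mm 3.0459372727917557 2.9333262323377585 47
```

```bash
sed -i 's/np.array(L).mean()/np.median(L)/' chk.py; python3 chk.py t15
```

```text
27.75 [0.57583213 0.07274691 0.09319329] [-2.4091625   5.07715805 15.0423546 ] [ 0.4998878   0.87151018 -0.17372378] [ 0.004  0.031 -0.999]
to go mm 0.9507502854317028 2.9410820854906183 47
```

```bash
sed -i 's/294/299/g' chk.py; python3 chk.py t16; python3 - <<'E'
from h import *
c=calibration('scene')
for n in('t9','t12','t16'):
    pass
im=cv2.imread('pics/t16.png');c=calibration('top')
H,S,V=cv2.split(cv2.cvtColor(im,cv2.COLOR_BGR2HSV));m=((H<14)&(S>90)&(V>80)).astype(np.uint8)*255
h=cv2.convexHull(blob(m,(325,165,400,240)));e=cv2.fitEllipse(h);print(e,ray(c,e[0],.208))
print('expected pot at rim', np.array([.576,.0727])+0)
E
```

```text
27.85 [0.57583714 0.07276282 0.09321272] [-2.33575346  5.03828564 13.48150972] [ 0.49736331  0.82357585 -0.16959272] [ 0.004  0.031 -0.999]
to go mm 0.5268194746105397 0.2098386286232838 47
((378.3066101074219, 197.36524963378906), (58.038421630859375, 59.26715087890625), 75.53353118896484) [ 0.56243032 -0.18172016  0.208     ]
expected pot at rim [0.576  0.0727]
```

```bash
python3 -c "
from station import env,readout
env.finish_job();print(readout.observe()['t'])"
```

```text
the job is handed in; nothing more can be done
the job is handed in; nothing more can be done
```

The root plug is standing in the pot, and the board is slid out to the line with its tail held down. I handed the job in at about 28 s of the 58 s allowed. The job reports no verdict, so the checks below are my own.

- **Plug:** I lowered the smaller plug foot first until it touched the pot floor with 3.4 N, then let go. The pictures afterwards showed it standing in the pot, roughly upright.
- **Board position:** The last top-view measurement put the blue line 0.5 mm short of the stand's edge (calibration is good to about 2 mm).
- **Hold-down:** The gripper is set to 40 N on the bar and presses down with about 13–15 N, against the roughly 5 N needed. The gripper height stayed at 93.2 mm when I pressed again, which suggests the board is flat.
- **Pot:** It is upright and about 255 mm from the grip, as at the start, so it has not shifted on the board.

**Things that disagreed:**
- The tail rose about 1–1.5 mm twice near the line, and I pressed it down again each time.
- The tool ended tilted about 2° on the bar.
- Two line readings were off because the arm came into the measuring window. A narrower window gave the final 0.5 mm.
- The viewer had reached its 12-picture limit, so the final state was checked only from numbers.

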